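# Fit the tie-down U-bolt of a bench centrifuge

### The job

Roll the slatted shutter of the bench store fully open and leave it open, then take the U-bolt with the blue grip out of its rack. Fit it over the centrifuge's tie-down post with one leg through each hole of the yellow bracket, so that it sits fully home on the post, upright, and let go. Leave the orange U-bolt in its rack and do not disturb the bottle, the jar or the slide tray.

Things in the scene. Friction and masses are not known exactly. Their poses are not given: they have to be found in the camera images.
- store: Roll-top bench store, 300 mm deep (x), 236 mm wide (y), fixed, left or right of the robot. Origin: centre of its underside, on the work surface; x points from its front (shutter side, towards the robot) to its back, y to its left, z up. Floor 6 mm thick, side walls up to 56 mm; above them two curved rails at y = +-112 mm, up to 162 mm high.
- rack (a point): Centre of the floor of the rack in the store, 6 mm above the work surface, axes as the store's. The grey rack block (x and y = +-20 and +-85 mm about this point, 30 mm high) has two slots 14 mm wide in x, 56 mm long in y, 30 mm deep, centred at y = +45 and -45 mm; a U-bolt stands legs down in each.
- shutter (a joint): Shutter of 11 wooden slats on a circular track (outer radius 149 mm) about shutter_axis. 0 = closed, slats over the front quarter; grows to 1.5 rad = fully open, slats over the back half. Starts at 0 to 0.25. It stays where left; its handle takes about 4 N. A shutter point at radius r, angle a (up from the store's -x) is at x = -r cos a, z = r sin a from the axis; a grows with the joint.
- shutter_axis (a point): Point on the shutter's turning axis (the store's y direction), 12 mm above the store's origin; axes as the store's.
- shutter_handle (a point): Centre of the shutter's handle: a black round bar 12 mm thick, 100 mm long along the store's y, on a black fin 8 mm thick standing out of the slats. The bar's centre is at radius 180 mm, at angle 40 degrees + joint value. It can be pushed towards the back of the store with shut fingers held vertical.
- ubolt_blue: Loose U-bolt with blue grip, about 0.22 kg, upright in one of the rack's slots (varies), axes as the store's. Origin midway between its leg tips. Legs 10 mm thick, round tips, at y = +-21 mm; between them a gap 32 mm wide, 52 mm high, up to the flat saddle's underside (saddle 24 mm wide in x). Grip block on top: z = 61 to 100 mm, 16 mm thick in x, 40 mm long in y.
- ubolt_orange: Smaller U-bolt with orange grip: the same shape and frame but legs at y = +-15 mm, too narrow for the post. It stands in the other slot and stays there.
- clamp: Small white centrifuge with black dome, its tie-down post and yellow bracket: one fixed piece, on the other side from the store. Origin on the work surface under the bracket's centre; x runs along the post to the centrifuge (centred at x = 205 mm, radius 80, 131 mm high). The post is an aluminium tube 26 mm thick over the bracket, from x = -85 mm to the centrifuge, its top at z = 68 mm.
- clamp_home (a point): Where the blue U-bolt's origin is when fully home, saddle on the post: 16 mm above the clamp's origin, axes as the clamp's; a half turn about z is as good. The yellow bracket plate (70 x 90 mm, 14 mm thick, open beneath) has its top 24 mm above this point, with two through holes of 13.5 mm at x = 0, y = +-21 mm, one either side of the post.
- strip_bottle: Bystander: white round bottle, black cap, 44 mm across, 105 mm high, origin under its centre.
- specimen_jar: Bystander: white round jar, yellow cap, 52 mm across, 60 mm high, origin under its centre.
- slide_tray: Bystander: cardboard tray 110 x 160 x 30 mm with slides, origin under its centre.

How it is judged:
On the way, in this order (a step that is already met when the one before it is completed fails the run):
1. the shutter is rolled open (joint above 1.3 rad) (value of joint shutter above 1.3 rad), for 0.2 s.
2. the blue U-bolt is lifted out of the rack (leg tips more than 50 mm up) (height (world z) of ubolt_blue above 0.05 m), for 0.1 s.
At the end, for the whole second after the job is handed in: The blue U-bolt is at rest fully home on the post: within 4 mm in height and 6 mm sideways of its home point, both legs in the holes (within 0.15 rad of the bracket's direction), upright within 0.1 rad. The shutter is still open (above 1.2 rad) and the orange U-bolt within 20 mm of where it stood (z of ubolt_blue in the frame of clamp_home between -0.004 and 0.004 m and horizontal distance between ubolt_blue and clamp_home below 0.006 m and angle between the y axis of ubolt_blue and the y axis of clamp_home, either way round below 0.15 rad and angle between ubolt_blue's own z axis and vertical below 0.1 rad and linear speed of ubolt_blue below 0.01 m/s and value of joint shutter above 1.2 rad and distance of ubolt_orange from where it was at the start of the episode below 0.02 m); the robot touches nothing.
It fails at once if a bystander (bottle, jar or slide tray) is moved by more than 30 mm or the bottle or jar tipped (distance of any of strip_bottle, specimen_jar, slide_tray from where it was at the start of the episode above 0.03 m or angle between any of strip_bottle, specimen_jar's own z axis and vertical above 0.5 rad).
It fails at once if the orange U-bolt is moved by more than 25 mm (distance of ubolt_orange from where it was at the start of the episode above 0.025 m).
It also fails if it takes over 59 s, if anything falls off the work surface, if the arm or the gripper's body presses on something with over 40 N, if the wrist force passes 120 N, or if a joint passes its speed limit or range.

### The arm

A 6-joint arm with a two-finger parallel gripper is mounted at the origin on the work surface. World frame = base frame: x ahead of the robot, y to its left, z up, the work surface at z = 0. Lengths are in m, angles in rad, forces in N, time in s.
With the tool pointing down it reaches from about 0.35 to 0.85 m from the base axis. Payload 8.1 kg.
Tool frame: the origin (TCP) lies between the finger pads; the fingertips stand 14 mm ahead of it and the grasp point (between the pads) lies 5 mm behind it; z points along the fingers, y is the direction in which the jaws open and shut (so a half turn about z gives the same grasp; the last joint's range is limited). The gripper opens to 93 mm and grips with 3 to 60 N. Pads are 15 mm wide; open, the fingers measure 128 mm over their backs; the gripper's body (75 mm by 188 mm) begins 65 mm behind the grasp point.
Start: joints at [-1.379, 0.13, 1.488, -0, 1.523, -0.085], TCP at [0.164, -0.577, 0.233] pointing down, gripper open.
Joint ranges: [-2.96, 2.96], [-0.89, 2.26], [0.02, 2.5], [-1.34, 4.48], [0, 2.73], [-2.66, 2.66]. Speed limits (rad/s): [2.39, 2.39, 2.79, 3.14, 3.14, 3.14].

### API

Orientations are given as a rotation vector (axis times angle).
In Python, from plant import robot gives the robot as it stands.
- The arm moves only by the tool step_arm, never from a script. Its argument "targets" is a list of rows, each an object of numbers: "tx", "ty", "tz": the shift along the tool's x, y, z in mm; "ax", "ay", "az": the turn, a rotation vector about the tool's x, y, z in rad; "grip": the closure in counts, from 0 (fully open) to 255 (shut). In form: [{"tx": .., "ty": .., "tz": .., "ax": .., "ay": .., "az": .., "grip": ..}, ...]. A call has 1 to 20 rows; each row shifts and turns the commanded pose from where the row before left it, along the tool's axes as they then stand; what a row does not reach is not made up. A row lasts 1/10 s, in which the tool goes at most 50 mm and 8.59 degrees, less where a joint would pass 70% of its speed; a pose out of reach is approached as far as the arm can. A call with a gripper value outside its range is refused whole. The fingers move at their own pace and stop on an object; "squeeze" is the grip in N (left out, the last holds). Time passes only in rows, so rows that do not move let the fingers close. It gives the time, the measured TCP pose, the force and the opening at its end, in the units of the state.
- robot.read_state(): the state, without advancing time (a new reading comes with each control period).
- robot.read_camera(name): name is "scene" or "top" or "wrist"; returns a dict with "frame" (400x640x3 uint8, blue, green, red), "fx", "fy", "cx", "cy" (pixels), "R" (3x3) and "t" (3): a world point X has camera coordinates R X + t. Camera axes: x right, y down, z forward; pixel columns grow to the right and rows downward; lengths in m; the calibration is good to about 2 mm. A picture is of the moment at which its call begins. There is no depth.
- robot.close_job(): hands the job in, once; it reports no verdict.
The state is a dict: "t": time; "q": joint angles; "dq": joint speeds; "joint_torque": joint torques, N m; "tool_pos": TCP position; "orientation": TCP orientation; "force": force on the tool from outside, world axes, zero at the start; "wrist_torque": the same for the moment, N m; "opening": finger opening in m.
Only numpy, scipy, OpenCV 4.12 (cv2) and the standard library are available. Lean on these libraries where they do the work, as an engineer would, in place of code of your own. Each camera call takes 0.05 s, during which the arm holds its last target.

## Working session

There is one attempt and no reset: what is moved stays moved. The work goes in short steps, Python scripts to look and compute and a tool call to move; the robot and the scene stay as the last step left them, time stands still between calls to the robot, and variables do not carry over. Pictures are saved under pics/ and viewed, and the job is handed in when it is done.

Besides the shell and the picture viewer there is one more tool, called after "Emit:" as a command line: name --argument value ..., lists and objects as JSON in quotes. step_arm: Moves the arm, as the interface text tells. Its arguments: {"type":"object","properties":{"targets":{"type":"array"},"squeeze":{"type":"number"}},"required":["targets"]}

```bash
ls; mkdir -p pics; python3 - <<'E'
from plant import robot
import cv2,pickle
s=robot.read_state()
for k,v in s.items(): print(k,v)
for n in("scene","top","wrist"):
    c=robot.read_camera(n); cv2.imwrite(f"pics/{n}0.png",c["frame"]); pickle.dump(c,open(f"{n}0.pkl","wb"))
    print(n,c["fx"],c["fy"],c["cx"],c["cy"],c["R"],c["t"])
E
```

```text
pics
t 0.0
q [-1.37943046e+00  1.31154186e-01  1.48925783e+00 -4.70048698e-05
  1.52302609e+00 -8.54137840e-02]
dq [-7.69075319e-05 -2.03053790e-03 -5.84219165e-04  5.07911028e-04
 -3.00391269e-04  3.06826581e-04]
joint_torque [-1.91366516e-04 -5.59834099e+01 -4.91764927e+01  7.66480062e-02
  3.51551094e-02 -1.14715745e-04]
tool_pos [ 0.16384813 -0.57662569  0.23160339]
orientation [-3.10973386e+00 -4.33127708e-01  2.27008251e-04]
force [ 0.4501653   0.39067537 -0.78185854]
wrist_torque [ 0.04140262 -0.00425602  0.00061269]
opening 0.09313813285241829
scene 376.3555822071564 376.3555822071564 316.6848502318161 199.1190911612798 [[ 0.54843043  0.83616674  0.0070174 ]
 [ 0.48409332 -0.31064515 -0.81801788]
 [-0.68181942  0.45202298 -0.57514999]] [-0.42732774 -0.1531893   1.60244439]
top 365.45278927677185 365.45278927677185 326.42558318784927 201.97054803986506 [[-0.00172612 -0.99991353 -0.01303669]
 [-0.98143004  0.00419454 -0.19177458]
 [ 0.19181268  0.01246357 -0.98135241]] [0.14254345 0.58220431 1.06521238]
wrist 287.5477894443925 287.5477894443925 318.33406338456194 194.25245951312215 [[ 0.27315908 -0.96196768 -0.00151335]
 [-0.93430497 -0.26567792  0.23767515]
 [-0.22903787 -0.06350919 -0.97134352]] [-0.59814256 -0.02680363  0.39031872]
```

View pics/scene0.png

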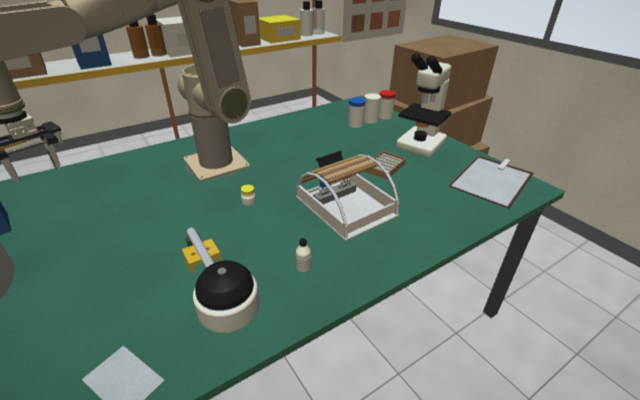

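View pics/top0.png

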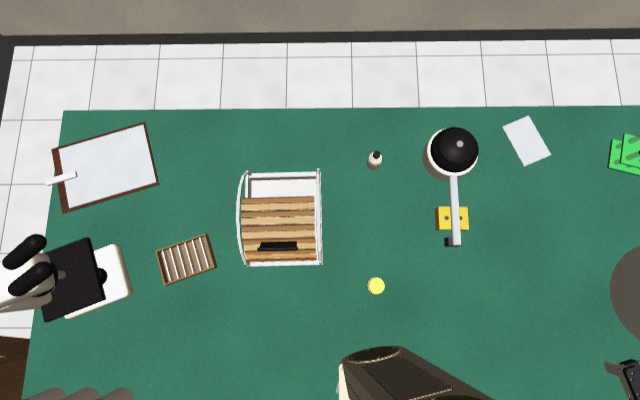

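View pics/wrist0.png

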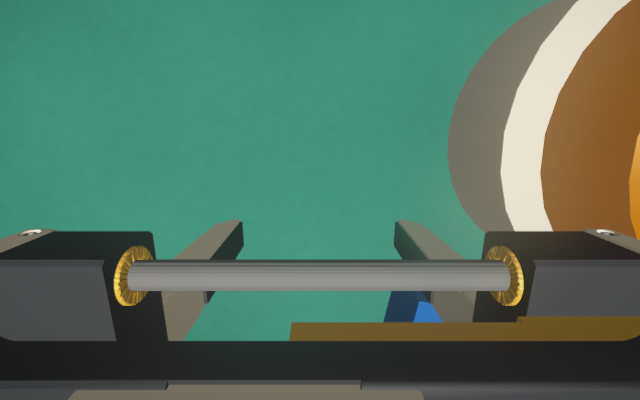

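```bash
cat > h.py <<'E'
import numpy as np,cv2,pickle
def load(n): return pickle.load(open(n+".pkl","rb"))
def proj(c,X):
    X=np.atleast_2d(X); p=X@np.array(c["R"]).T+np.array(c["t"]); return np.c_[c["fx"]*p[:,0]/p[:,2]+c["cx"],c["fy"]*p[:,1]/p[:,2]+c["cy"]]
def at(c,u,v,z):
    R=np.array(c["R"]);o=-R.T@np.array(c["t"]);d=R.T@np.array([(u-c["cx"])/c["fx"],(v-c["cy"])/c["fy"],1]);return o+d*(z-o[2])/d[2]
def crop(c,x0,y0,w,h,f,name): cv2.imwrite(name,cv2.resize(c["frame"][y0:y0+h,x0:x0+w],None,fx=f,fy=f,interpolation=cv2.INTER_CUBIC))
E
python3 - <<'E'
from h import *
t=load("top0");s=load("scene0")
crop(t,220,160,120,110,6,"pics/t_store.png")
crop(t,420,170,70,90,6,"pics/t_clamp.png")
crop(s,280,140,130,100,6,"pics/s_store.png")
crop(s,160,170,110,100,6,"pics/s_clamp.png")
E
```

```text
(no output)
```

View pics/t_store.png

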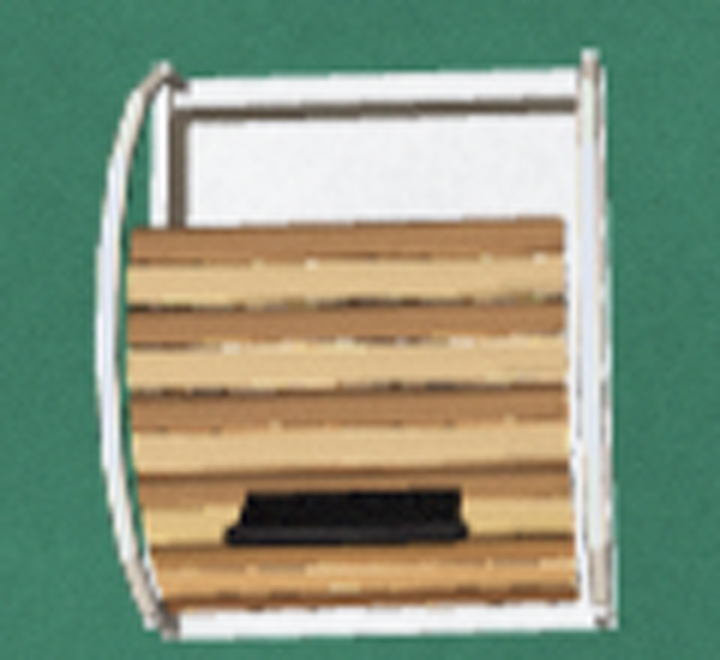

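View pics/t_clamp.png

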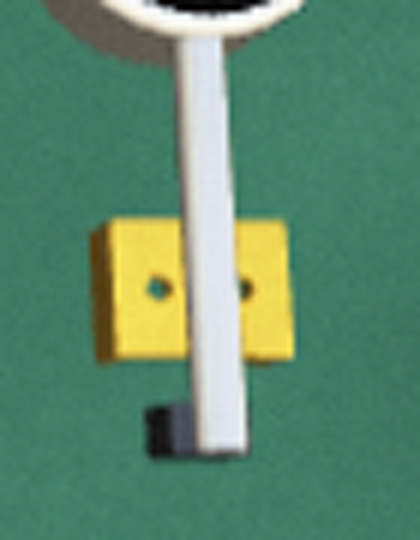

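View pics/s_store.png

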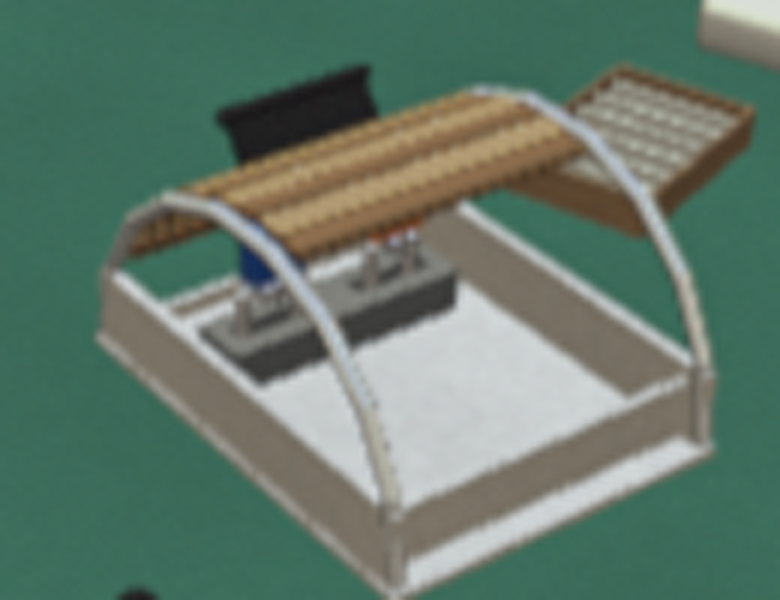

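View pics/s_clamp.png

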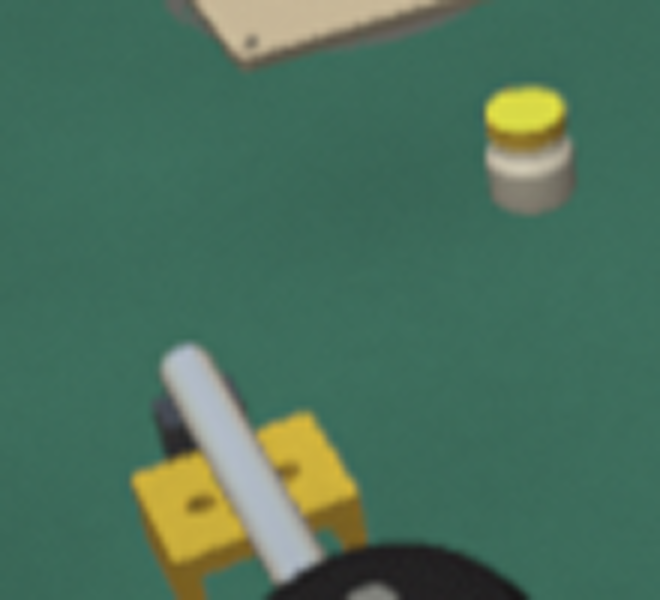

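```bash
python3 - <<'E'
from h import *
from scipy.optimize import least_squares
t=load("top0");s=load("scene0")
T=lambda a,b:(220+a/6-.4,160+b/6-.4); S=lambda a,b:(280+a/6-.4,140+b/6-.4)
obs=[(t,T(612,628),(-.15,-.118,0)),(t,T(170,638),(-.15,.118,0)),
(s,S(98,338),(-.15,-.118,0)),(s,S(397,598),(.15,-.118,0)),(s,S(710,450),(.15,.118,0)),
(t,T(228,536),'L'),(t,T(466,531),'R'),(s,S(368,70),'L'),(s,S(220,115),'R')]
def W(p,X):
    c,sn=np.cos(p[2]),np.sin(p[2]);return np.array([p[0]+c*X[0]-sn*X[1],p[1]+sn*X[0]+c*X[1],X[2]])
def res(p):
    r=[]
    for c,uv,X in obs:
        if isinstance(X,str):
            a=np.radians(40)+p[3];X=(-.18*np.cos(a),.05 if X=='L' else -.05,.012+.18*np.sin(a))
        r+=list((proj(c,W(p,X))[0]-uv))
    return np.array(r)
f=least_squares(res,[.65,.2,0,.1],loss='soft_l1');print(f.x);print(res(f.x).reshape(-1,2).round(1))
# bracket
TC=lambda a,b:(420+a/6-.4,170+b/6-.4); SC=lambda a,b:(160+a/6-.4,170+b/6-.4)
for n,c,P,l in(("top",t,TC,[(160,288),(246,288),(108,218),(290,218),(293,358)]),("sc",s,SC,[(201,503),(287,470),(132,480),(308,412),(358,490),(178,562)])):
    for a in l: print(n,a,at(c,*P(*a),.040).round(4))
# post end top
for a in[(198,452),(245,452),(178,40),(224,40)]:print('post',at(t,*TC(*a),.068).round(4))
for n,u,v,z in(("bottle",376,153,.105),("jar",376,286,.06),("tray",187,259,.03),("centrif dome",460,144,.131)): print(n,at(t,u,v,z).round(3))
for n,u,v,z in(("bottle",303,242,.105),("jar",248,188,.06),("tray",385,162,.03),("dome",222,271,.131)): print(n,at(s,u,v,z).round(3))
for u,v in((640,290),(615,290),(640,240)):print('lamp',at(t,u,v,0).round(3))
E
```

```text
[0.54150325 0.27876981 0.02975146 0.2355365 ]
[[ 0.2  0.1]
 [-1.4  0.9]
 [-0.7  0.4]
 [-0.3  1.1]
 [ 0.5  0.3]
 [ 0.8  0.1]
 [-2.3 -0.3]
 [-1.2  0.2]
 [ 0.8  0.2]]
top (160, 288) [ 0.5354 -0.2281  0.04  ]
top (246, 288) [ 0.5352 -0.272   0.04  ]
top (108, 218) [ 0.572  -0.2037  0.04  ]
top (290, 218) [ 0.5716 -0.2973  0.04  ]
top (293, 358) [ 0.4991 -0.2933  0.04  ]
sc (201, 503) [ 0.5364 -0.2698  0.04  ]
sc (287, 470) [ 0.5362 -0.2268  0.04  ]
sc (132, 480) [ 0.5022 -0.2928  0.04  ]
sc (308, 412) [ 0.5003 -0.2028  0.04  ]
sc (358, 490) [ 0.5687 -0.2028  0.04  ]
sc (178, 562) [ 0.5697 -0.2918  0.04  ]
post [ 0.4494 -0.2326  0.068 ]
post [ 0.4493 -0.2557  0.068 ]
post [ 0.6593 -0.2366  0.068 ]
post [ 0.6592 -0.2601  0.068 ]
bottle [ 0.723 -0.009  0.105]
jar [ 0.331 -0.004  0.06 ]
tray [0.411 0.569 0.03 ]
centrif dome [ 0.74  -0.254  0.131]
bottle [ 0.73  -0.014  0.105]
jar [ 0.335 -0.001  0.06 ]
tray [0.418 0.575 0.03 ]
dome [ 0.738 -0.248  0.131]
lamp [ 0.316 -0.815  0.   ]
lamp [ 0.316 -0.74   0.   ]
lamp [ 0.468 -0.84   0.   ]
```

Emit:
step_arm --targets '[{"az":-0.147,"tz":-10,"grip":255},{"az":-0.147,"tz":-10,"grip":255},{"az":-0.147,"tz":-10,"grip":255},{"az":-0.147,"tz":-10,"grip":255},{"az":-0.147,"tz":-10,"grip":255},{"az":-0.147,"tz":-10,"grip":255},{"az":-0.147,"tz":-10,"grip":255},{"az":-0.147,"tz":-10,"grip":255},{"az":-0.147,"tz":-10,"grip":255},{"tx":30,"ty":38},{"tx":30,"ty":38},{"tx":30,"ty":38},{"tx":30,"ty":38},{"tx":30,"ty":38},{"tx":30,"ty":38}]' --squeeze 30

```text
schema error: expected keys tx, ty, tz, ax, ay, az, grip
```

```bash
python3 - <<'E'
from h import *
s=load("scene0");S=lambda a,b:(280+a/6-.4,140+b/6-.4)
st=(.5415,.2788,.0298)
def inv(X):
    c,sn=np.cos(st[2]),np.sin(st[2]);d=X[:2]-np.array(st[:2]);return np.array([c*d[0]+sn*d[1],-sn*d[0]+c*d[1],X[2]])
for n,a,z in(("BR bot",(262,383),.006),("BL bot",(457,300),.006),("BR top",(262,357),.036),("BL top",(457,270),.036),("FR top",(203,330),.036)): print(n,inv(at(s,*S(*a),z)).round(4))
E
```

```text
BR bot [-0.0473 -0.0634  0.006 ]
BL bot [-0.0505  0.0914  0.006 ]
BR top [-0.0351 -0.0729  0.036 ]
BL top [-0.0429  0.0824  0.036 ]
FR top [-0.0778 -0.0856  0.036 ]
```

Emit:
step_arm --targets '[{"tx":0,"ty":0,"tz":-10,"ax":0,"ay":0,"az":-0.147,"grip":255},{"tx":0,"ty":0,"tz":-10,"ax":0,"ay":0,"az":-0.147,"grip":255},{"tx":0,"ty":0,"tz":-10,"ax":0,"ay":0,"az":-0.147,"grip":255},{"tx":0,"ty":0,"tz":-10,"ax":0,"ay":0,"az":-0.147,"grip":255},{"tx":0,"ty":0,"tz":-10,"ax":0,"ay":0,"az":-0.147,"grip":255},{"tx":0,"ty":0,"tz":-10,"ax":0,"ay":0,"az":-0.147,"grip":255},{"tx":0,"ty":0,"tz":-10,"ax":0,"ay":0,"az":-0.147,"grip":255},{"tx":0,"ty":0,"tz":-10,"ax":0,"ay":0,"az":-0.147,"grip":255},{"tx":0,"ty":0,"tz":-10,"ax":0,"ay":0,"az":-0.147,"grip":255},{"tx":30,"ty":38,"tz":0,"ax":0,"ay":0,"az":0,"grip":255},{"tx":30,"ty":38,"tz":0,"ax":0,"ay":0,"az":0,"grip":255},{"tx":30,"ty":38,"tz":0,"ax":0,"ay":0,"az":0,"grip":255},{"tx":30,"ty":38,"tz":0,"ax":0,"ay":0,"az":0,"grip":255},{"tx":30,"ty":38,"tz":0,"ax":0,"ay":0,"az":0,"grip":255},{"tx":30,"ty":38,"tz":0,"ax":0,"ay":0,"az":0,"grip":255}]' --squeeze 30

```text
t: 1.65
tool_pos: [0.3878, -0.389, 0.3225]
orientation: [-2.189, -2.253, -0.0]
force: [0.5, -0.3, 1.0]
opening: 0.0002
```

Emit:
step_arm --targets '[{"tx":47,"ty":1,"tz":0,"ax":0,"ay":0,"az":0,"grip":255},{"tx":47,"ty":1,"tz":0,"ax":0,"ay":0,"az":0,"grip":255},{"tx":47,"ty":1,"tz":0,"ax":0,"ay":0,"az":0,"grip":255},{"tx":47,"ty":1,"tz":0,"ax":0,"ay":0,"az":0,"grip":255},{"tx":47,"ty":1,"tz":0,"ax":0,"ay":0,"az":0,"grip":255},{"tx":47,"ty":1,"tz":0,"ax":0,"ay":0,"az":0,"grip":255},{"tx":47,"ty":1,"tz":0,"ax":0,"ay":0,"az":0,"grip":255},{"tx":47,"ty":1,"tz":0,"ax":0,"ay":0,"az":0,"grip":255},{"tx":47,"ty":1,"tz":0,"ax":0,"ay":0,"az":0,"grip":255},{"tx":47,"ty":1,"tz":0,"ax":0,"ay":0,"az":0,"grip":255},{"tx":47,"ty":1,"tz":0,"ax":0,"ay":0,"az":0,"grip":255},{"tx":47,"ty":1,"tz":0,"ax":0,"ay":0,"az":0,"grip":255},{"tx":47,"ty":1,"tz":15,"ax":0,"ay":0,"az":0,"grip":255},{"tx":47,"ty":1,"tz":20,"ax":0,"ay":0,"az":0,"grip":255},{"tx":0,"ty":0,"tz":20,"ax":0,"ay":0,"az":0,"grip":255},{"tx":0,"ty":0,"tz":0,"ax":0,"ay":0,"az":0,"grip":255}]'

```text
t: 3.25
tool_pos: [0.3795, 0.2668, 0.2644]
orientation: [-2.184, -2.255, 0.01]
force: [-0.8, -1.4, -0.8]
opening: 0.0008
```

```bash
python3 - <<'E'
from plant import robot
from h import *
for n in("scene","wrist"):
    c=robot.read_camera(n); pickle.dump(c,open(f"{n}1.pkl","wb"));cv2.imwrite(f"pics/{n}1.png",c["frame"])
    if n=="scene": crop(c,270,110,160,130,5,"pics/s1c.png")
E
```

```text
(no output)
```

View pics/s1c.png

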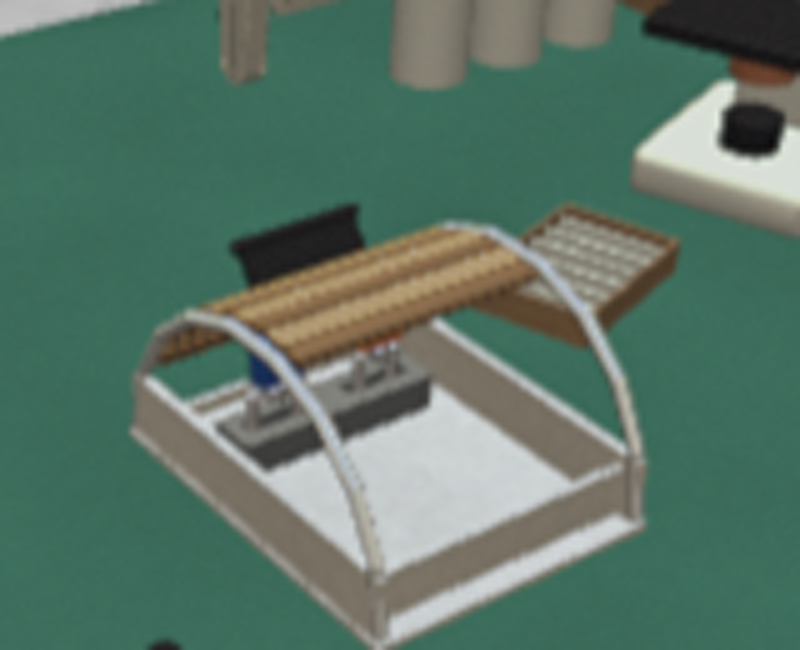

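View pics/wrist1.png

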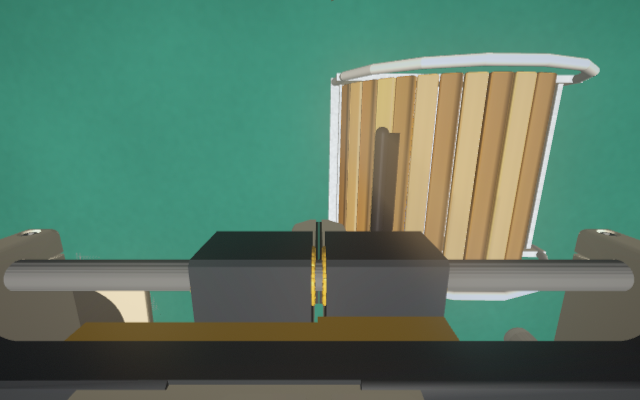

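```bash
python3 - <<'E'
from h import *
w=load("wrist1")
for j in(.15,.2,.235,.27):
  a=np.radians(40)+j;X=np.array([-.18*np.cos(a),.05,.012+.18*np.sin(a)]);c,s=np.cos(.03),np.sin(.03)
  P=[.5415+c*X[0]-s*X[1],.2788+s*X[0]+c*X[1],X[2]];print(j,np.round(P,4),proj(w,P).round(1))
E
```

```text
0.15 [0.421  0.3252 0.147 ] [[363.5 133.6]]
0.2 [0.4279 0.3254 0.1528] [[372.1 133.8]]
0.235 [0.4329 0.3256 0.1566] [[378.4 134. ]]
0.27 [0.438  0.3257 0.1603] [[385.1 134.1]]
```

Emit:
step_arm --targets '[{"tx":4,"ty":0,"tz":34,"ax":0,"ay":0,"az":0,"grip":255},{"tx":4,"ty":0,"tz":34,"ax":0,"ay":0,"az":0,"grip":255},{"tx":0,"ty":0,"tz":33,"ax":0,"ay":0,"az":0,"grip":255},{"tx":0,"ty":14,"tz":0,"ax":0,"ay":0,"az":0,"grip":255},{"tx":0,"ty":10,"tz":0,"ax":0,"ay":0,"az":0,"grip":255},{"tx":0,"ty":10,"tz":-2,"ax":0,"ay":0,"az":0,"grip":255},{"tx":0,"ty":10,"tz":-5,"ax":0,"ay":0,"az":0,"grip":255},{"tx":0,"ty":12,"tz":-7,"ax":0,"ay":0,"az":0,"grip":255},{"tx":0,"ty":12,"tz":-6,"ax":0,"ay":0,"az":0,"grip":255},{"tx":0,"ty":12,"tz":-5,"ax":0,"ay":0,"az":0,"grip":255},{"tx":0,"ty":12,"tz":-4,"ax":0,"ay":0,"az":0,"grip":255}]'

```text
t: 4.45
tool_pos: [0.4752, 0.2774, 0.1983]
orientation: [2.189, 2.252, 0.004]
force: [0.2, -0.4, -0.5]
opening: 0.0006
```

```bash
python3 - <<'E'
from plant import robot
from h import *
c=robot.read_camera("scene"); crop(c,270,110,160,130,5,"pics/s2c.png")
E
```

```text
(no output)
```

View pics/s2c.png

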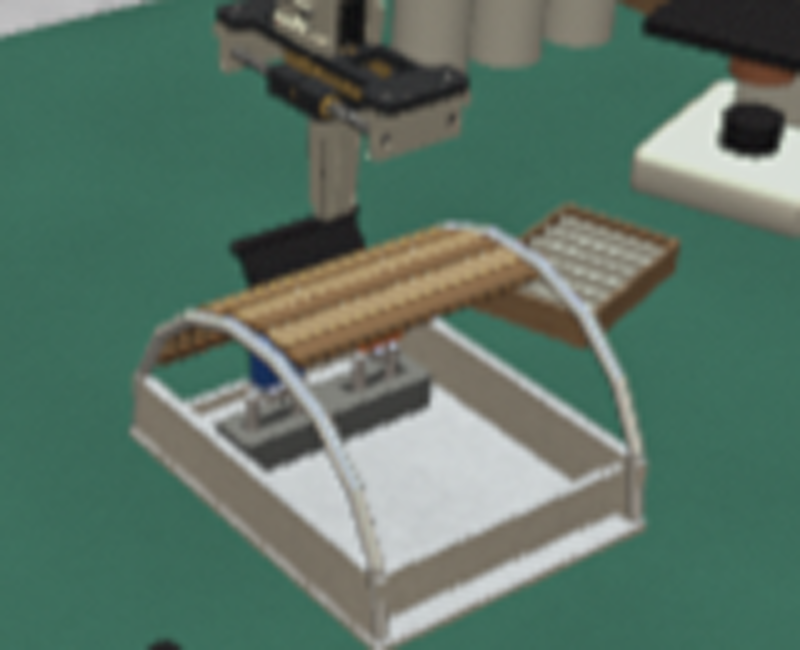

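Emit:
step_arm --targets '[{"tx":0,"ty":-30,"tz":-3,"ax":0,"ay":0,"az":0,"grip":255},{"tx":0,"ty":-30,"tz":0,"ax":0,"ay":0,"az":0,"grip":255},{"tx":0,"ty":-31,"tz":0,"ax":0,"ay":0,"az":0,"grip":255},{"tx":0,"ty":0,"tz":0,"ax":0,"ay":0,"az":0,"grip":255},{"tx":0,"ty":0,"tz":20,"ax":0,"ay":0,"az":0,"grip":255},{"tx":0,"ty":0,"tz":22,"ax":0,"ay":0,"az":0,"grip":255},{"tx":0,"ty":0,"tz":0,"ax":0,"ay":0,"az":0,"grip":255},{"tx":0,"ty":0,"tz":0,"ax":0,"ay":0,"az":0,"grip":255}]'

```text
t: 5.3
tool_pos: [0.3829, 0.2745, 0.1578]
orientation: [2.189, 2.253, 0.0]
force: [-0.0, -0.4, 0.8]
opening: 0.0007
```

Emit:
step_arm --targets '[{"tx":0,"ty":14,"tz":0,"ax":0,"ay":0,"az":0,"grip":255},{"tx":0,"ty":14,"tz":0,"ax":0,"ay":0,"az":0,"grip":255},{"tx":0,"ty":10,"tz":0,"ax":0,"ay":0,"az":0,"grip":255},{"tx":0,"ty":10,"tz":-4,"ax":0,"ay":0,"az":0,"grip":255},{"tx":0,"ty":10,"tz":-5,"ax":0,"ay":0,"az":0,"grip":255},{"tx":0,"ty":10,"tz":-5,"ax":0,"ay":0,"az":0,"grip":255},{"tx":0,"ty":10,"tz":-4,"ax":0,"ay":0,"az":0,"grip":255}]'

```text
t: 6.0
tool_pos: [0.4613, 0.2773, 0.1774]
orientation: [-2.189, -2.253, -0.003]
force: [-3.8, 0.3, 4.0]
opening: 0.0004
```

```bash
python3 - <<'E'
from plant import robot
from h import *
c=robot.read_camera("scene"); crop(c,270,110,160,130,5,"pics/s3c.png")
E
```

```text
(no output)
```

View pics/s3c.png

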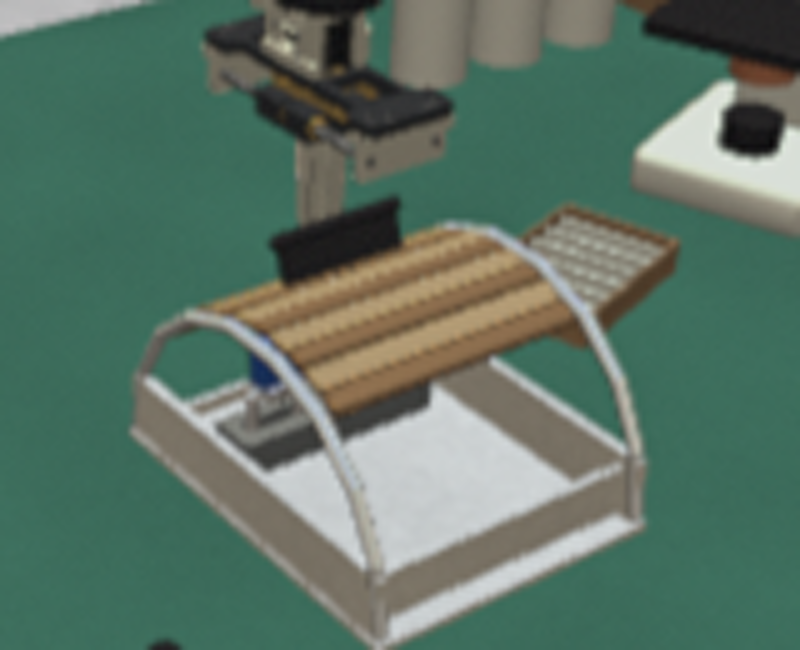

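Emit:
step_arm --targets '[{"tx":0,"ty":12,"tz":-4,"ax":0,"ay":0,"az":0,"grip":255},{"tx":0,"ty":12,"tz":-3,"ax":0,"ay":0,"az":0,"grip":255},{"tx":0,"ty":12,"tz":-2,"ax":0,"ay":0,"az":0,"grip":255},{"tx":0,"ty":12,"tz":-2,"ax":0,"ay":0,"az":0,"grip":255},{"tx":0,"ty":12,"tz":-1,"ax":0,"ay":0,"az":0,"grip":255},{"tx":0,"ty":12,"tz":0,"ax":0,"ay":0,"az":0,"grip":255},{"tx":0,"ty":12,"tz":0,"ax":0,"ay":0,"az":0,"grip":255},{"tx":0,"ty":12,"tz":0,"ax":0,"ay":0,"az":0,"grip":255},{"tx":0,"ty":12,"tz":0,"ax":0,"ay":0,"az":0,"grip":255},{"tx":0,"ty":12,"tz":3,"ax":0,"ay":0,"az":0,"grip":255}]'

```text
t: 7.05
tool_pos: [0.581, 0.2802, 0.1846]
orientation: [2.189, 2.253, 0.0]
force: [-1.8, -0.4, -1.0]
opening: 0.0007
```

Emit:
step_arm --targets '[{"tx":0,"ty":12,"tz":3,"ax":0,"ay":0,"az":0,"grip":255},{"tx":0,"ty":10,"tz":5,"ax":0,"ay":0,"az":0,"grip":255},{"tx":0,"ty":8,"tz":4,"ax":0,"ay":0,"az":0,"grip":255},{"tx":0,"ty":6,"tz":2,"ax":0,"ay":0,"az":0,"grip":255},{"tx":0,"ty":0,"tz":0,"ax":0,"ay":0,"az":0,"grip":255}]'

```text
t: 7.55
tool_pos: [0.6167, 0.2811, 0.1694]
orientation: [-2.189, -2.253, 0.001]
force: [-0.8, -0.2, -0.2]
opening: 0.0003
```

```bash
python3 - <<'E'
from plant import robot
from h import *
c=robot.read_camera("scene"); crop(c,270,110,160,130,5,"pics/s4c.png")
E
```

```text
(no output)
```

View pics/s4c.png

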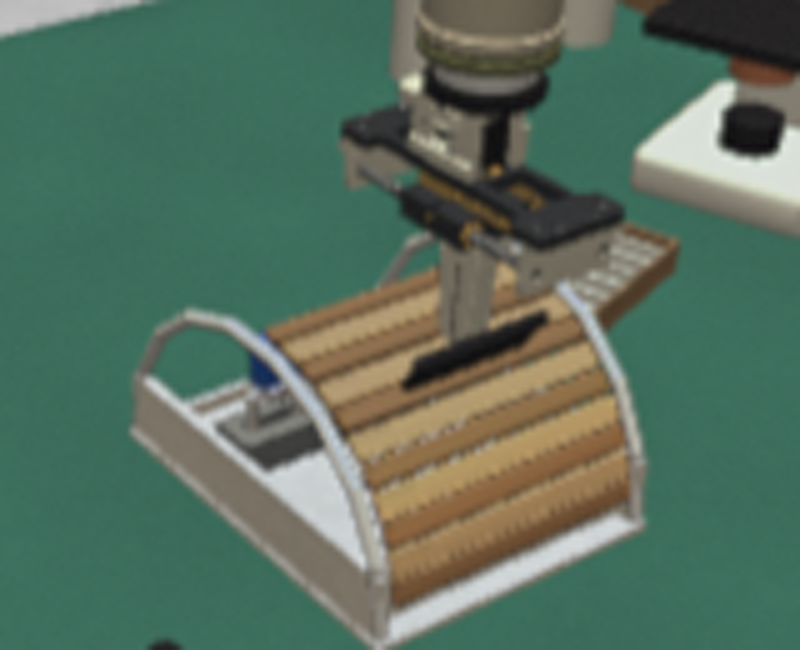

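Emit:
step_arm --targets '[{"tx":0,"ty":-3,"tz":-30,"ax":0,"ay":0,"az":0,"grip":255},{"tx":0,"ty":0,"tz":-45,"ax":0,"ay":0,"az":0,"grip":130},{"tx":-36,"ty":-43,"tz":-20,"ax":0,"ay":0,"az":0,"grip":130},{"tx":-36,"ty":-43,"tz":-20,"ax":0,"ay":0,"az":0,"grip":130},{"tx":-36,"ty":-43,"tz":0,"ax":0,"ay":0,"az":0,"grip":130},{"tx":-36,"ty":-43,"tz":0,"ax":0,"ay":0,"az":0,"grip":130},{"tx":-36,"ty":-43,"tz":0,"ax":0,"ay":0,"az":0,"grip":130},{"tx":0,"ty":0,"tz":0,"ax":0,"ay":0,"az":0,"grip":130}]'

```text
t: 8.4
tool_pos: [0.4267, 0.1166, 0.2786]
orientation: [2.19, 2.251, -0.001]
force: [1.6, 0.5, -0.1]
opening: 0.0451
```

```bash
python3 - <<'E'
from plant import robot
from h import *
for n in("top","scene","wrist"):
    c=robot.read_camera(n); pickle.dump(c,open(f"{n}5.pkl","wb"));cv2.imwrite(f"pics/{n}5.png",c["frame"])
    if n=="top": crop(c,220,160,120,110,6,"pics/t5c.png")
    if n=="scene": crop(c,280,140,130,100,6,"pics/s5c.png")
E
```

```text
(no output)
```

View pics/t5c.png

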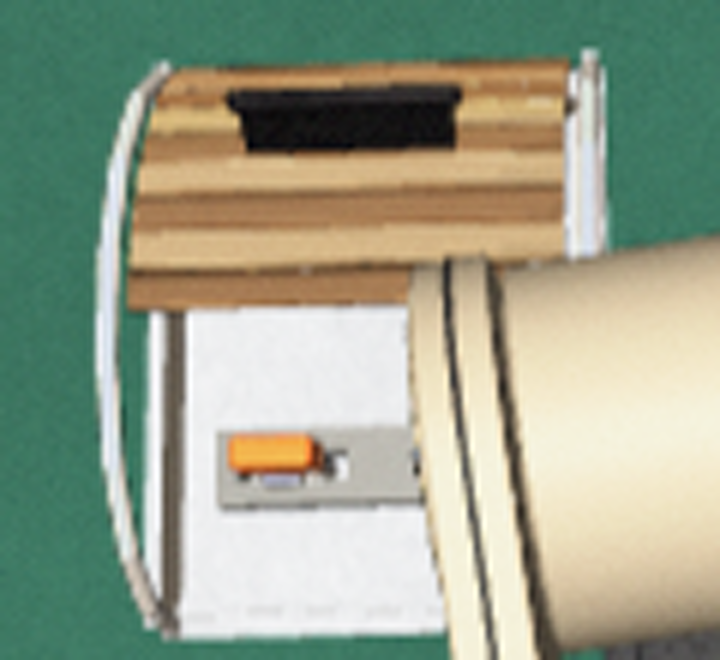

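View pics/s5c.png

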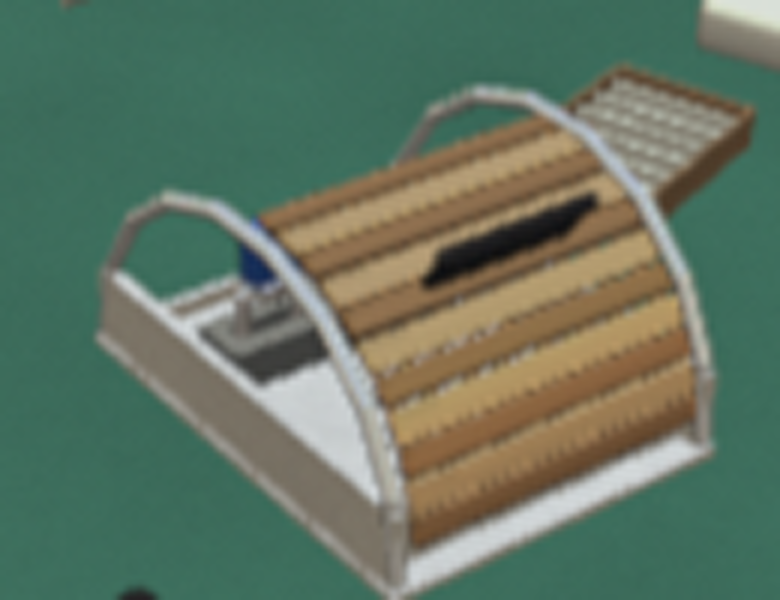

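View pics/wrist5.png

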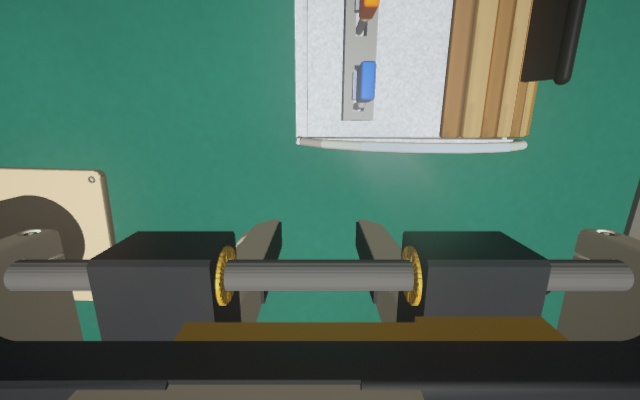

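```bash
python3 - <<'E'
from h import *
c=load("wrist5");crop(c,290,0,160,150,5,"pics/w5c.png")
t=load("top5");s=load("scene5")
T=lambda a,b:(220+a/6-.4,160+b/6-.4)
st=(.5415,.2788,.0298)
def inv(X):
    cc,sn=np.cos(st[2]),np.sin(st[2]);d=X[:2]-np.array(st[:2]);return np.array([cc*d[0]+sn*d[1],-sn*d[0]+cc*d[1],X[2]])
for n,a,z in(("rack FL top",(220,508),.036),("rack BL top",(218,430),.036),("orange top FL",(230,470),.106),("orange BL",(230,434),.106),("orange BR",(313,434),.106),("oFR",(313,468),.106)): X=at(t,*T(*a),z);print(n,X.round(4),inv(X).round(4))
E
```

```text
rack FL top [0.4554 0.3567 0.036 ] [-0.0837  0.0804  0.036 ]
rack BL top [0.4955 0.3591 0.036 ] [-0.0436  0.0816  0.036 ]
orange top FL [0.4681 0.3381 0.106 ] [-0.0715  0.0615  0.106 ]
orange BL [0.4855 0.3387 0.106 ] [-0.0542  0.0616  0.106 ]
orange BR [0.4854 0.2986 0.106 ] [-0.0555  0.0215  0.106 ]
oFR [0.469  0.2981 0.106 ] [-0.0719  0.0215  0.106 ]
```

View pics/w5c.png

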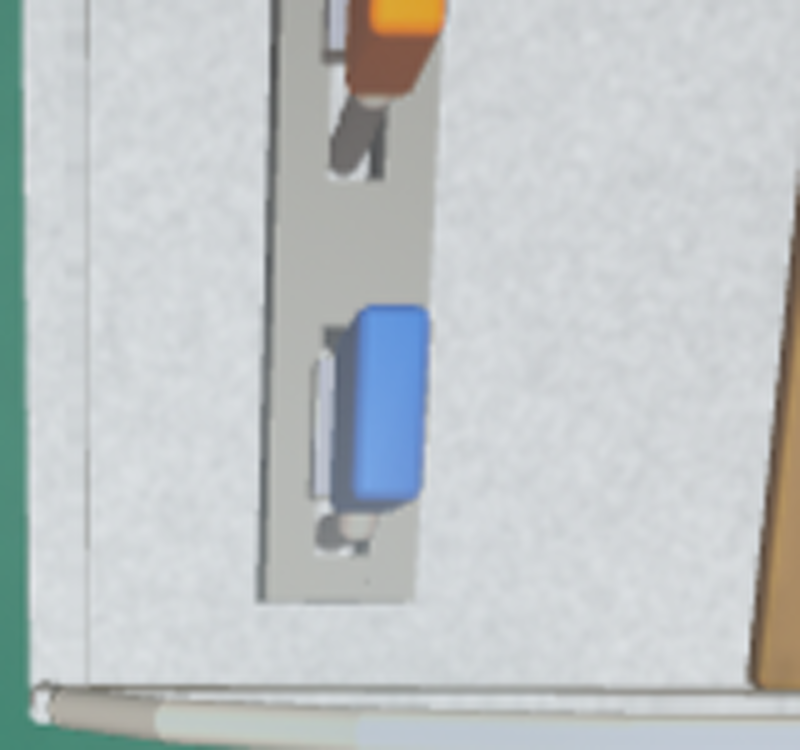

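```bash
python3 - <<'E'
from h import *
c=load("wrist5")
st=(.5415,.2788,.0298)
def inv(X):
    cc,sn=np.cos(st[2]),np.sin(st[2]);d=X[:2]-np.array(st[:2]);return np.array([cc*d[0]+sn*d[1],-sn*d[0]+cc*d[1],X[2]])
P=[]
for a in[(360,306),(430,308),(421,501),(353,499)]:
    X=at(c,290+a[0]/5-.4,a[1]/5-.4,.106);P.append(X);print(X.round(4),inv(X).round(4))
print(np.mean(P,0),"yaw",np.arctan2(*(P[3]-P[0])[:2][::-1])+np.pi/2,np.arctan2(*(P[2]-P[1])[:2][::-1])+np.pi/2)
for a in[(262,602),(413,603)]:
    X=at(c,290+a[0]/5-.4,a[1]/5-.4,.036);print('rack',inv(X).round(4))
E
```

```text
[0.4737 0.2512 0.106 ] [-0.0686 -0.0255  0.106 ]
[0.4884 0.2512 0.106 ] [-0.0539 -0.026   0.106 ]
[0.4893 0.2126 0.106 ] [-0.0541 -0.0646  0.106 ]
[0.4746 0.2126 0.106 ] [-0.0688 -0.0642  0.106 ]
[0.48150199 0.2319108  0.106     ] yaw 0.024115078965155412 0.024447201277773445
rack [-0.0824 -0.0848  0.036 ]
rack [-0.0421 -0.0851  0.036 ]
```

Emit:
step_arm --targets '[{"tx":38,"ty":19,"tz":10,"ax":0,"ay":0,"az":0,"grip":130},{"tx":38,"ty":19,"tz":10,"ax":0,"ay":0,"az":0,"grip":130},{"tx":38,"ty":20,"tz":20,"ax":0,"ay":0,"az":0,"grip":130},{"tx":0,"ty":0,"tz":40,"ax":0,"ay":0,"az":0,"grip":130},{"tx":0,"ty":0,"tz":40,"ax":0,"ay":0,"az":0,"grip":130},{"tx":0,"ty":0,"tz":0,"ax":0,"ay":0,"az":0,"grip":130},{"tx":0,"ty":0,"tz":0,"ax":0,"ay":0,"az":0,"grip":130}]'

```text
t: 9.25
tool_pos: [0.4853, 0.2354, 0.1584]
orientation: [-2.187, -2.253, 0.003]
force: [-0.5, 0.3, 1.0]
opening: 0.0455
```

```bash
python3 - <<'E'
from plant import robot
from h import *
c=robot.read_camera("wrist"); pickle.dump(c,open("wrist6.pkl","wb"));cv2.imwrite("pics/wrist6.png",c["frame"])
print(robot.read_state()["tool_pos"])
E
```

```text
[0.48649401 0.23555788 0.16036999]
```

View pics/wrist6.png

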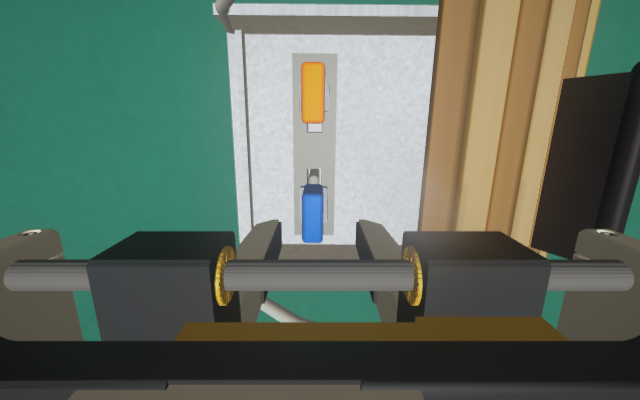

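```bash
python3 - <<'E'
from plant import robot
from h import *
c=load("wrist6");crop(c,270,150,100,110,6,"pics/w6c.png")
R=np.array(c["R"]);print("cam pos",(-R.T@c["t"]).round(4))
for i in range(4):print(robot.read_state()["tool_pos"].round(4))
E
```

```text
cam pos [0.4848 0.302  0.3113]
[0.4865 0.2356 0.1604]
[0.4865 0.2356 0.1604]
[0.4865 0.2356 0.1604]
[0.4865 0.2356 0.1604]
```

View pics/w6c.png

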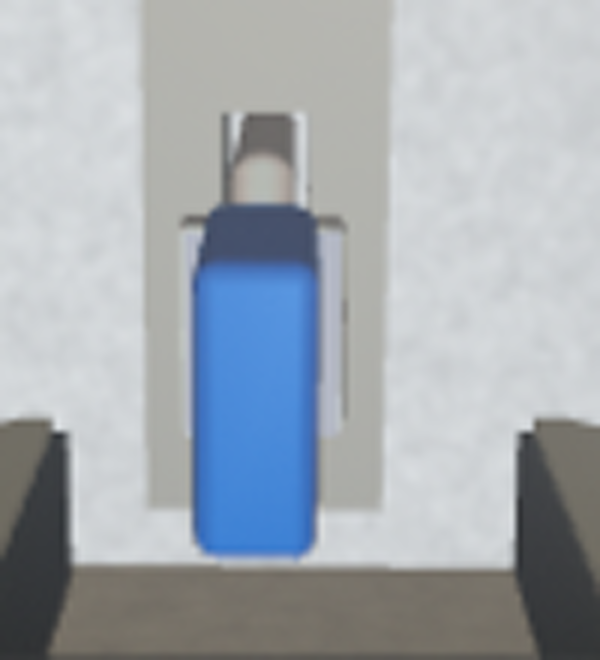

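```bash
python3 - <<'E'
from h import *
c=load("wrist6");P=[]
for a in[(195,264),(318,264),(316,556),(194,556)]:
    X=at(c,270+a[0]/6-.4,150+a[1]/6-.4,.106);P.append(X);print(X.round(4))
print(np.mean(P,0).round(4),np.arctan2(*(P[3]-P[0])[:2][::-1])+np.pi/2)
# finger tip positions: tips at image
for a in[(52,420),(535,420),(70,432),(518,432)]: print(at(c,270+a[0]/6-.4,150+a[1]/6-.4,.146).round(4))
E
```

```text
[0.4738 0.2518 0.106 ]
[0.4888 0.2523 0.106 ]
[0.4899 0.2139 0.106 ]
[0.4743 0.2135 0.106 ]
[0.4817 0.2329 0.106 ] 0.012849080180575845
[0.4618 0.245  0.146 ]
[0.5104 0.2465 0.146 ]
[0.4636 0.2438 0.146 ]
[0.5088 0.2451 0.146 ]
```

Emit:
step_arm --targets '[{"tx":-3,"ty":-4.5,"tz":15,"ax":0,"ay":0,"az":0,"grip":130},{"tx":0,"ty":0,"tz":24,"ax":0,"ay":0,"az":0,"grip":130},{"tx":0,"ty":0,"tz":24,"ax":0,"ay":0,"az":0,"grip":130},{"tx":0,"ty":0,"tz":0,"ax":0,"ay":0,"az":0,"grip":130},{"tx":0,"ty":0,"tz":0,"ax":0,"ay":0,"az":0,"grip":130}]'

```text
t: 9.8
tool_pos: [0.4813, 0.2315, 0.0967]
orientation: [2.189, 2.253, 0.001]
force: [0.4, 0.1, -0.2]
opening: 0.0458
```

Positioned; now close.

Emit:
step_arm --targets '[{"tx":0,"ty":0,"tz":0,"ax":0,"ay":0,"az":0,"grip":255},{"tx":0,"ty":0,"tz":0,"ax":0,"ay":0,"az":0,"grip":255},{"tx":0,"ty":0,"tz":0,"ax":0,"ay":0,"az":0,"grip":255},{"tx":0,"ty":0,"tz":0,"ax":0,"ay":0,"az":0,"grip":255},{"tx":0,"ty":0,"tz":0,"ax":0,"ay":0,"az":0,"grip":255},{"tx":0,"ty":0,"tz":0,"ax":0,"ay":0,"az":0,"grip":255}]' --squeeze 40

```text
t: 10.4
tool_pos: [0.4814, 0.2317, 0.0961]
orientation: [2.189, 2.253, 0.001]
force: [1.6, 0.2, 2.7]
opening: 0.0157
```

Emit:
step_arm --targets '[{"tx":0,"ty":0,"tz":-10,"ax":0,"ay":0,"az":0,"grip":255},{"tx":0,"ty":0,"tz":-20,"ax":0,"ay":0,"az":0,"grip":255},{"tx":0,"ty":0,"tz":-20,"ax":0,"ay":0,"az":0,"grip":255},{"tx":0,"ty":0,"tz":-25,"ax":0,"ay":0,"az":0,"grip":255},{"tx":0,"ty":0,"tz":-30,"ax":0,"ay":0,"az":0,"grip":255},{"tx":0,"ty":0,"tz":-30,"ax":0,"ay":0,"az":0,"grip":255},{"tx":0,"ty":0,"tz":-30,"ax":0,"ay":0,"az":0,"grip":255},{"tx":0,"ty":0,"tz":-30,"ax":0,"ay":0,"az":0,"grip":255},{"tx":0,"ty":0,"tz":-5,"ax":0,"ay":0,"az":0,"grip":255},{"tx":0,"ty":0,"tz":0,"ax":0,"ay":0,"az":0,"grip":255}]'

```text
t: 11.4
tool_pos: [0.4812, 0.2318, 0.2963]
orientation: [2.189, 2.253, 0.002]
force: [0.6, -0.1, -4.1]
opening: 0.0157
```

```bash
python3 - <<'E'
from plant import robot
from h import *
c=robot.read_camera("scene"); crop(c,270,50,160,130,5,"pics/s7c.png")
E
```

```text
(no output)
```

View pics/s7c.png

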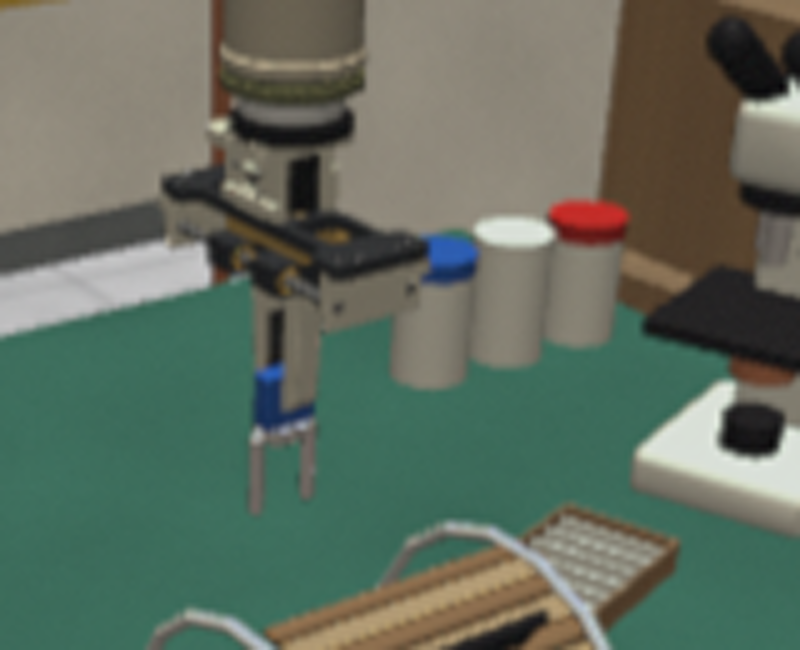

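Emit:
step_arm --targets '[{"tx":-20,"ty":2,"tz":0,"ax":0,"ay":0,"az":0,"grip":255},{"tx":-40,"ty":3,"tz":0,"ax":0,"ay":0,"az":0,"grip":255},{"tx":-42,"ty":4,"tz":0,"ax":0,"ay":0,"az":0,"grip":255},{"tx":-42,"ty":4,"tz":0,"ax":0,"ay":0,"az":0,"grip":255},{"tx":-42,"ty":4,"tz":0,"ax":0,"ay":0,"az":0,"grip":255},{"tx":-42,"ty":4,"tz":0,"ax":0,"ay":0,"az":0,"grip":255},{"tx":-42,"ty":4,"tz":0,"ax":0,"ay":0,"az":0,"grip":255},{"tx":-42,"ty":3,"tz":0,"ax":0,"ay":0,"az":0,"grip":255},{"tx":-42,"ty":3,"tz":0,"ax":0,"ay":0,"az":0,"grip":255},{"tx":-42,"ty":3,"tz":0,"ax":0,"ay":0,"az":0,"grip":255},{"tx":-42,"ty":3,"tz":0,"ax":0,"ay":0,"az":0,"grip":255},{"tx":-28,"ty":2,"tz":0,"ax":0,"ay":0,"az":0,"grip":255},{"tx":-16,"ty":1,"tz":15,"ax":0,"ay":0,"az":0.035,"grip":255},{"tx":0,"ty":0,"tz":30,"ax":0,"ay":0,"az":0,"grip":255},{"tx":0,"ty":0,"tz":30,"ax":0,"ay":0,"az":0,"grip":255},{"tx":0,"ty":0,"tz":25,"ax":0,"ay":0,"az":0,"grip":255},{"tx":0,"ty":0,"tz":0,"ax":0,"ay":0,"az":0,"grip":255},{"tx":0,"ty":0,"tz":0,"ax":0,"ay":0,"az":0,"grip":255},{"tx":0,"ty":0,"tz":0,"ax":0,"ay":0,"az":0,"grip":255}]'

```text
t: 13.35
tool_pos: [0.5355, -0.2489, 0.1968]
orientation: [2.227, 2.214, 0.001]
force: [-0.2, -0.8, -1.7]
opening: 0.0157
```

```bash
python3 - <<'E'
from plant import robot
from h import *
for n in("top","scene","wrist"):
    c=robot.read_camera(n); pickle.dump(c,open(f"{n}8.pkl","wb"));cv2.imwrite(f"pics/{n}8.png",c["frame"])
    if n=="top": crop(c,420,160,80,100,6,"pics/t8c.png")
    if n=="scene": crop(c,150,150,110,100,7,"pics/s8c.png")
s=robot.read_state();print(s["tool_pos"],s["orientation"])
E
```

```text
[ 0.53571612 -0.24932747  0.19740157] [2.22620290e+00 2.21287706e+00 1.12411344e-03]
```

View pics/t8c.png

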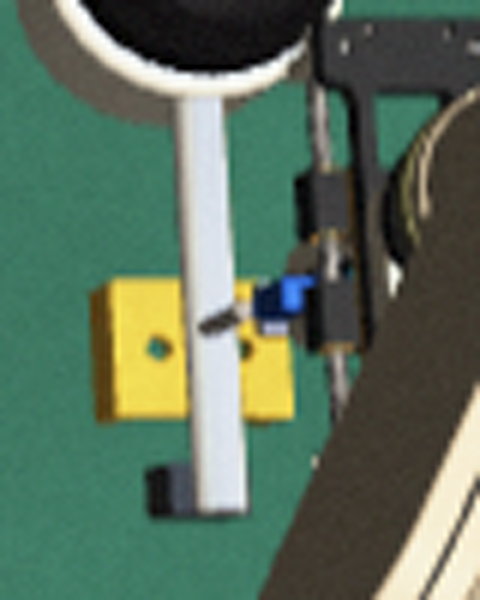

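View pics/s8c.png

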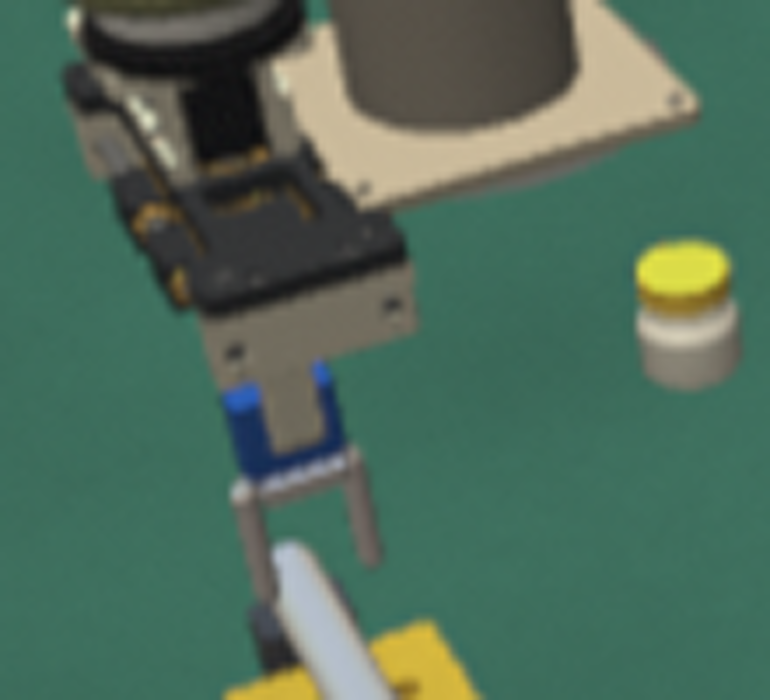

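View pics/wrist8.png

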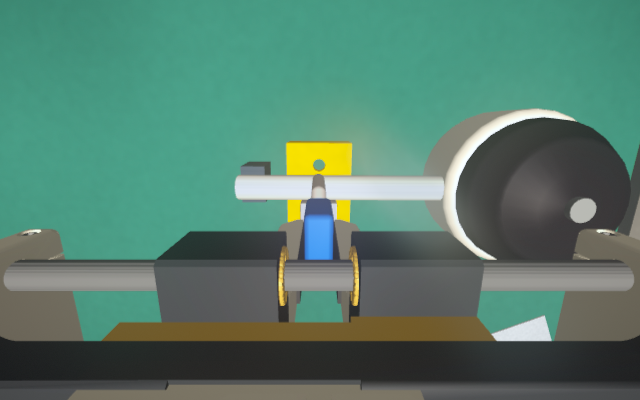

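```bash
python3 - <<'E'
from h import *
c=load("wrist8");crop(c,275,135,90,100,7,"pics/w8c.png")
s=load("scene8");t=load("top8")
S=lambda a,b:(150+a/7-.4,150+b/7-.4)
crop(s,150,195,80,60,9,"pics/s8d.png")
print(at(s,*S(373,562),.107),at(t,420+205/6-.4,160+326/6-.4,.107))
E
```

```text
[ 0.53256709 -0.22781486  0.107     ] [ 0.53597266 -0.22920553  0.107     ]
```

View pics/w8c.png

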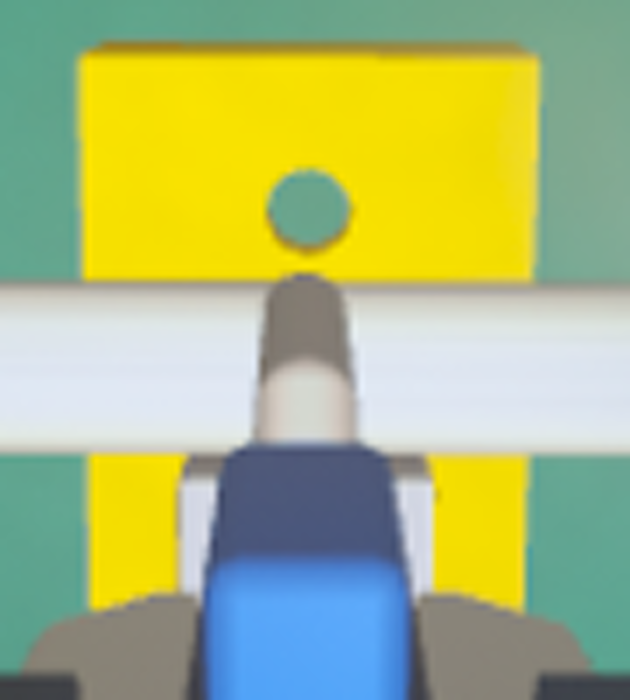

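View pics/s8d.png

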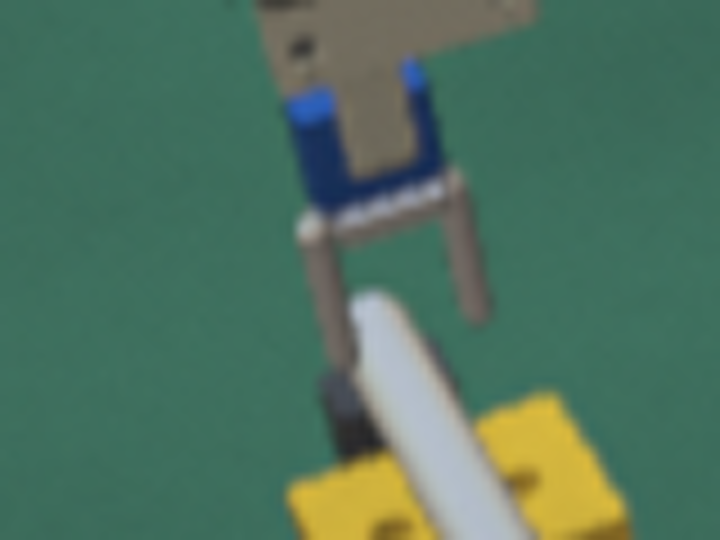

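```bash
python3 - <<'E'
from h import *
c=load("wrist8");P=lambda a,b:(275+a/7-.43,135+b/7-.43)
R=np.array(c["R"]);print("cam",(-R.T@c["t"]).round(4))
print("hole",at(c,*P(309,209),.040).round(4))
print("tip",[at(c,*P(305,316),z).round(4) for z in(.110,.112)])
for a in[(80,57),(540,57),(527,600),(92,600)]:print("brk",at(c,*P(*a),.040).round(4))
for a in[(210,570),(408,570)]:print("grip top?",at(c,*P(*a),.207).round(4))
# post edges at axis height .055 (silhouette)
for a in[(236,177),(236,199),(442,178),(442,199)]:print("post",at(c,*a,.055).round(4))
# predicted leg from tcp
print(proj(c,[[.5357,-.249+.021,.112]])-[275,135])
E
```

```text
cam [ 0.5369 -0.1825  0.3503]
hole [ 0.5376 -0.2255  0.04  ]
tip [array([ 0.5369, -0.2289,  0.11  ]), array([ 0.5369, -0.2285,  0.112 ])]
brk [ 0.5029 -0.2021  0.04  ]
brk [ 0.5729 -0.2025  0.04  ]
brk [ 0.5727 -0.2895  0.04  ]
brk [ 0.502 -0.289  0.04 ]
grip top? [ 0.5297 -0.2294  0.207 ]
grip top? [ 0.5445 -0.2295  0.207 ]
post [ 0.4514 -0.236   0.055 ]
post [ 0.4496 -0.2597  0.055 ]
post [ 0.6662 -0.2385  0.055 ]
post [ 0.6684 -0.2612  0.055 ]
[[41.7037828 44.1582348]]
```

Emit:
step_arm --targets '[{"tx":1.8,"ty":0.7,"tz":12,"ax":0,"ay":0,"az":0,"grip":255},{"tx":0,"ty":0,"tz":12,"ax":0,"ay":0,"az":0,"grip":255},{"tx":0,"ty":0,"tz":5,"ax":0,"ay":0,"az":0,"grip":255},{"tx":0,"ty":0,"tz":0,"ax":0,"ay":0,"az":0,"grip":255},{"tx":0,"ty":0,"tz":0,"ax":0,"ay":0,"az":0,"grip":255},{"tx":0,"ty":0,"tz":0,"ax":0,"ay":0,"az":0,"grip":255}]'

```text
t: 14.1
tool_pos: [0.5358, -0.2474, 0.1671]
orientation: [2.228, 2.214, 0.0]
force: [0.4, -0.5, -3.1]
opening: 0.016
```

```bash
python3 - <<'E'
from plant import robot
from h import *
for n in("top","scene","wrist"):
    c=robot.read_camera(n); pickle.dump(c,open(f"{n}9.pkl","wb"))
    if n=="top": crop(c,430,200,60,60,10,"pics/t9c.png")
    if n=="scene": crop(c,160,190,70,60,10,"pics/s9c.png")
    if n=="wrist":crop(c,275,135,90,100,6,"pics/w9c.png")
s=robot.read_state();print(s["tool_pos"],s["orientation"],s["force"])
E
```

```text
[ 0.53583532 -0.24743436  0.167172  ] [2.22758374e+00 2.21412366e+00 3.25025192e-04] [ 0.83940492 -0.01737425 -2.38376288]
```

View pics/t9c.png

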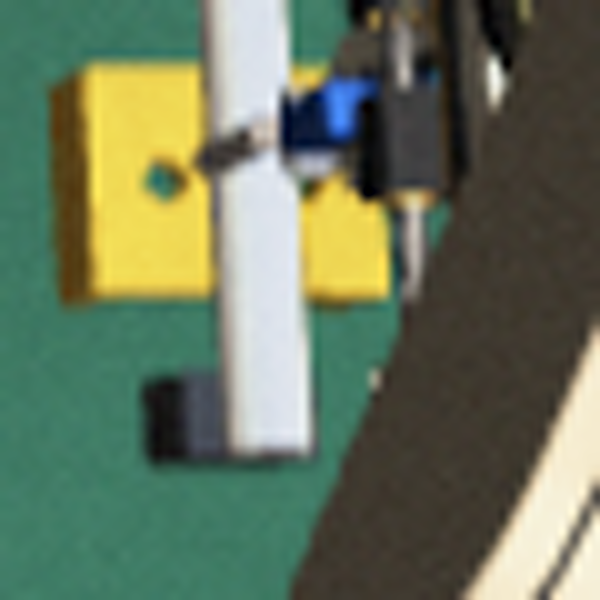

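View pics/s9c.png

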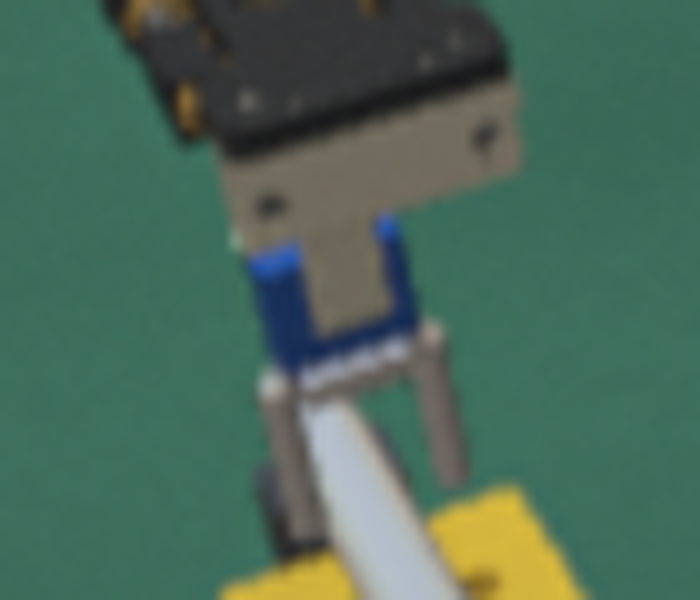

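View pics/w9c.png

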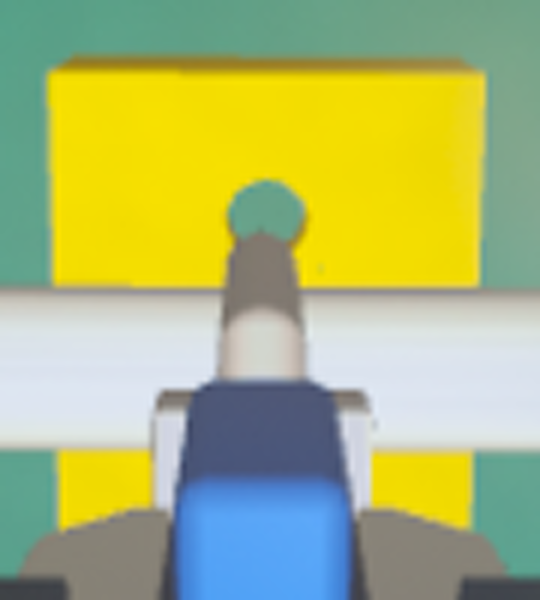

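```bash
python3 - <<'E'
from h import *
w=load("wrist9");t=load("top9");s=load("scene9")
W=lambda a,b:(275+a/6-.42,135+b/6-.42);S=lambda a,b:(160+a/10-.45,190+b/10-.45);T=lambda a,b:(430+a/10-.45,200+b/10-.45)
print("w hole",at(w,*W(267,219),.04).round(4),"tip",at(w,*W(262,268),.0815).round(4))
for a in[(50,72),(485,72)]:print(at(w,*W(*a),.04).round(4))
print("s tip+",at(s,*S(453,472),.0815).round(4),"tip-",at(s,*S(300,527),.0815).round(4))
print("t tip+",at(t,*T(208,158),.0815).round(4),"hole",at(t,*T(164,181),.04).round(4))
for a in[(52,290),(480,290),(52,448),(480,448)]: print("post",at(w,*W(*a),.055).round(4))
print(proj(s,[[.5358,-.227,.0815],[.5358,-.269,.0815]]))
E
```

```text
w hole [ 0.5377 -0.2259  0.04  ] tip [ 0.5369 -0.2262  0.0815]
[ 0.503  -0.2019  0.04  ]
[ 0.5729 -0.2023  0.04  ]
s tip+ [ 0.5336 -0.2267  0.0815] tip- [ 0.5332 -0.2714  0.0815]
t tip+ [ 0.5358 -0.2274  0.0815] hole [ 0.5352 -0.2271  0.04  ]
post [ 0.504  -0.2345  0.055 ]
post [ 0.571  -0.2349  0.055 ]
post [ 0.503  -0.2603  0.055 ]
post [ 0.5716 -0.2607  0.055 ]
[[205.01551952 237.19470646]
 [190.6636028  242.46600838]]
```

Emit:
step_arm --targets '[{"tx":0.4,"ty":0.7,"tz":6,"ax":0,"ay":0,"az":0,"grip":255},{"tx":0,"ty":0,"tz":8,"ax":0,"ay":0,"az":0,"grip":255},{"tx":0,"ty":0,"tz":8,"ax":0,"ay":0,"az":0,"grip":255},{"tx":0,"ty":0,"tz":6,"ax":0,"ay":0,"az":0,"grip":255},{"tx":0,"ty":0,"tz":0,"ax":0,"ay":0,"az":0,"grip":255},{"tx":0,"ty":0,"tz":0,"ax":0,"ay":0,"az":0,"grip":255}]'

```text
t: 14.85
tool_pos: [0.5361, -0.2467, 0.1383]
orientation: [-2.228, -2.214, 0.0]
force: [-0.2, -0.6, -3.4]
opening: 0.0158
```

```bash
python3 - <<'E'
from plant import robot
from h import *
for n in("top","scene","wrist"):
    c=robot.read_camera(n); pickle.dump(c,open(f"{n}10.pkl","wb"))
    if n=="top": crop(c,430,200,60,60,10,"pics/t10c.png")
    if n=="scene": crop(c,165,200,70,60,10,"pics/s10c.png")
    if n=="wrist":crop(c,275,135,90,100,6,"pics/w10c.png")
s=robot.read_state();print(s["tool_pos"],s["orientation"],s["force"])
E
```

```text
[ 0.53658114 -0.24700076  0.1391475 ] [2.22752297e+00 2.21423175e+00 3.48669694e-04] [ 1.05696023 -0.25505549 -2.95136786]
```

View pics/t10c.png

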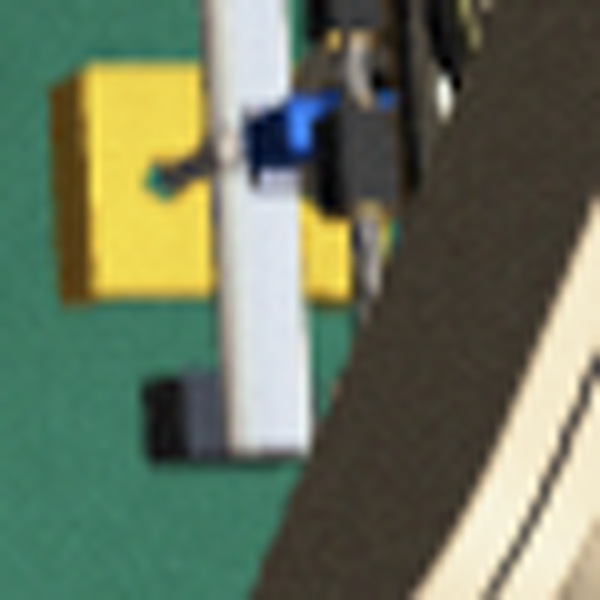

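View pics/s10c.png

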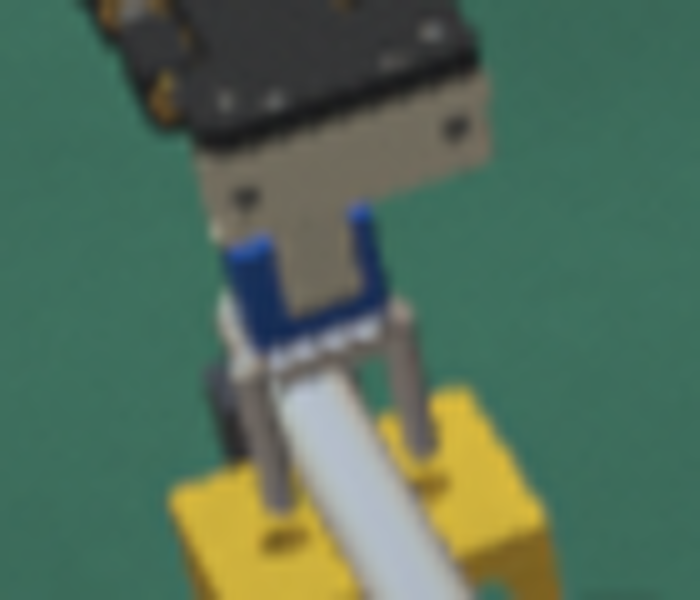

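View pics/w10c.png

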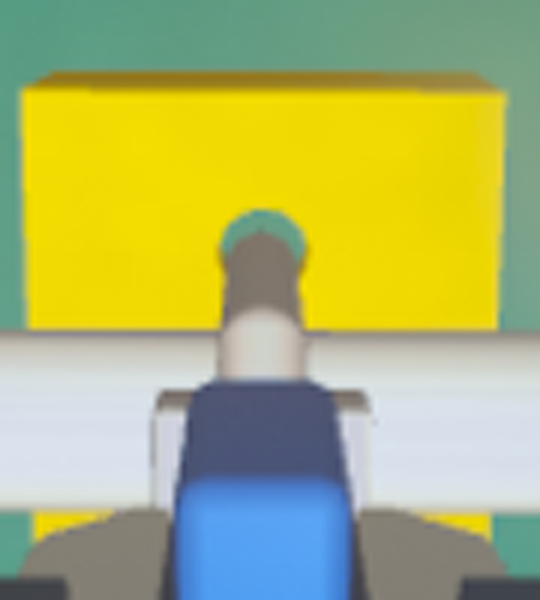

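```bash
python3 - <<'E'
from h import *
w=load("wrist10");t=load("top10");s=load("scene10")
W=lambda a,b:(275+a/6-.42,135+b/6-.42);S=lambda a,b:(165+a/10-.45,200+b/10-.45);T=lambda a,b:(430+a/10-.45,200+b/10-.45)
z=.0485
print("w hole",at(w,*W(263,251),.04).round(4),"tip",at(w,*W(262,268),z+.0045).round(4))
for a in[(22,90),(506,92)]:print(at(w,*W(*a),.04).round(4))
print("s tip+",at(s,*S(424,445),z+.0045).round(4),"tip-",at(s,*S(278,498),z+.0045).round(4),"holes",at(s,*S(431,486),.04).round(4),at(s,*S(284,542),.04).round(4))
print("t tip+",at(t,*T(178,173),z+.0045).round(4),"hole",at(t,*T(164,181),.04).round(4))
E
```

```text
w hole [ 0.5377 -0.2257  0.04  ] tip [ 0.5375 -0.2258  0.053 ]
[ 0.5029 -0.2018  0.04  ]
[ 0.573  -0.2025  0.04  ]
s tip+ [ 0.5341 -0.2254  0.053 ] tip- [ 0.5333 -0.2686  0.053 ] holes [ 0.5375 -0.2266  0.04  ] [ 0.5374 -0.2706  0.04  ]
t tip+ [ 0.5357 -0.2274  0.053 ] hole [ 0.5352 -0.2271  0.04  ]
```

Emit:
step_arm --targets '[{"tx":-0.2,"ty":0.4,"tz":3,"ax":0,"ay":0,"az":0,"grip":255},{"tx":0,"ty":0,"tz":3,"ax":0,"ay":0,"az":0,"grip":255},{"tx":0,"ty":0,"tz":3,"ax":0,"ay":0,"az":0,"grip":255},{"tx":0,"ty":0,"tz":3,"ax":0,"ay":0,"az":0,"grip":255},{"tx":0,"ty":0,"tz":3,"ax":0,"ay":0,"az":0,"grip":255},{"tx":0,"ty":0,"tz":0,"ax":0,"ay":0,"az":0,"grip":255}]'

```text
t: 15.6
tool_pos: [0.5363, -0.2468, 0.1229]
orientation: [-2.227, -2.214, 0.0]
force: [0.7, -0.1, -2.3]
opening: 0.0154
```

Emit:
step_arm --targets '[{"tx":0,"ty":0,"tz":4,"ax":0,"ay":0,"az":0,"grip":255},{"tx":0,"ty":0,"tz":4,"ax":0,"ay":0,"az":0,"grip":255},{"tx":0,"ty":0,"tz":4,"ax":0,"ay":0,"az":0,"grip":255},{"tx":0,"ty":0,"tz":3,"ax":0,"ay":0,"az":0,"grip":255},{"tx":0,"ty":0,"tz":0,"ax":0,"ay":0,"az":0,"grip":255}]'

```text
t: 16.1
tool_pos: [0.5363, -0.2468, 0.1079]
orientation: [-2.227, -2.214, 0.0]
force: [-0.5, 0.1, -3.2]
opening: 0.0158
```

```bash
python3 - <<'E'
from plant import robot
from h import *
for n in("scene","wrist"):
    c=robot.read_camera(n); pickle.dump(c,open(f"{n}11.pkl","wb"))
    if n=="scene": crop(c,165,200,70,60,10,"pics/s11c.png")
    if n=="wrist":crop(c,275,135,90,100,6,"pics/w11c.png")
s=robot.read_state();print(s["tool_pos"],s["orientation"],s["force"])
E
```

```text
[ 0.53663851 -0.24697712  0.10856167] [-2.22786651e+00 -2.21468146e+00  7.44510127e-05] [ 0.63989719 -0.20440465 -2.822241  ]
```

View pics/s11c.png

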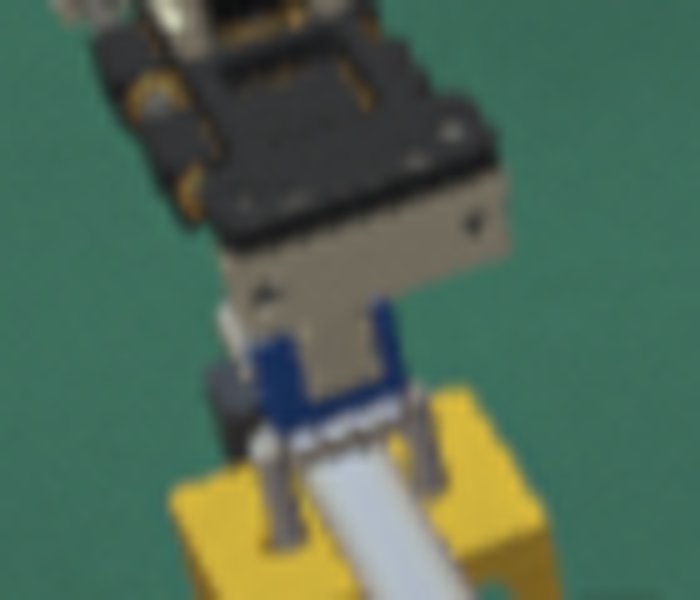

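View pics/w11c.png

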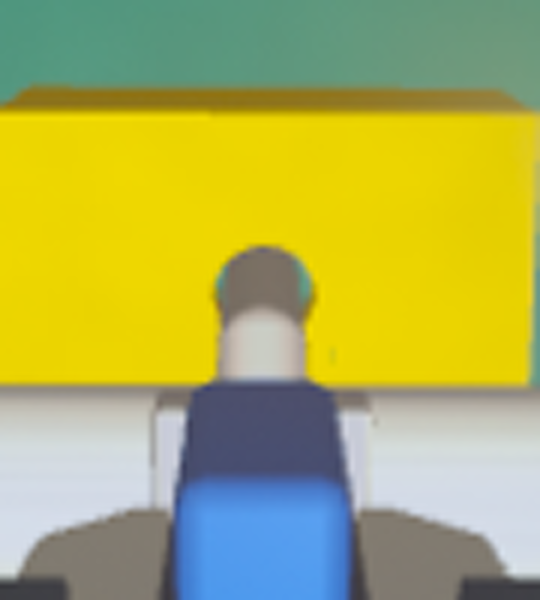

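Both legs are in the holes: in the scene crop they enter the plate at about (285,540) and (430,488), and the wrist view shows the leg centred in its hole. I go down the last few millimetres to contact.

Emit:
step_arm --targets '[{"tx":0,"ty":0,"tz":1,"ax":0,"ay":0,"az":0,"grip":255},{"tx":0,"ty":0,"tz":1,"ax":0,"ay":0,"az":0,"grip":255},{"tx":0,"ty":0,"tz":0.5,"ax":0,"ay":0,"az":0,"grip":255},{"tx":0,"ty":0,"tz":0,"ax":0,"ay":0,"az":0,"grip":255},{"tx":0,"ty":0,"tz":0,"ax":0,"ay":0,"az":0,"grip":255}]'

```text
t: 16.7
tool_pos: [0.5368, -0.2471, 0.1064]
orientation: [2.228, 2.215, 0.0]
force: [-0.7, -0.7, -0.1]
opening: 0.0158
```

Emit:
step_arm --targets '[{"tx":0,"ty":0,"tz":0.7,"ax":0,"ay":0,"az":0,"grip":255},{"tx":0,"ty":0,"tz":0,"ax":0,"ay":0,"az":0,"grip":255},{"tx":0,"ty":0,"tz":0,"ax":0,"ay":0,"az":0,"grip":255}]'

```text
t: 17.0
tool_pos: [0.5369, -0.2472, 0.1064]
orientation: [2.228, 2.214, 0.0]
force: [-2.7, 1.9, 5.6]
opening: 0.0161
```

Emit:
step_arm --targets '[{"tx":0,"ty":0,"tz":0,"ax":0,"ay":0,"az":0,"grip":200},{"tx":0,"ty":0,"tz":0,"ax":0,"ay":0,"az":0,"grip":130},{"tx":0,"ty":0,"tz":0,"ax":0,"ay":0,"az":0,"grip":130},{"tx":0,"ty":0,"tz":0,"ax":0,"ay":0,"az":0,"grip":130},{"tx":0,"ty":0,"tz":0,"ax":0,"ay":0,"az":0,"grip":130}]'

```text
t: 17.5
tool_pos: [0.5367, -0.247, 0.1054]
orientation: [-2.228, -2.215, 0.0]
force: [0.3, -0.2, 0.4]
opening: 0.0442
```

Emit:
step_arm --targets '[{"tx":0,"ty":0,"tz":-10,"ax":0,"ay":0,"az":0,"grip":130},{"tx":0,"ty":0,"tz":-20,"ax":0,"ay":0,"az":0,"grip":130},{"tx":0,"ty":0,"tz":-40,"ax":0,"ay":0,"az":0,"grip":130},{"tx":0,"ty":0,"tz":-40,"ax":0,"ay":0,"az":0,"grip":130},{"tx":0,"ty":-40,"tz":-20,"ax":0,"ay":0,"az":0,"grip":130},{"tx":-30,"ty":-40,"tz":0,"ax":0,"ay":0,"az":0,"grip":130},{"tx":-40,"ty":-30,"tz":0,"ax":0,"ay":0,"az":0,"grip":130},{"tx":-40,"ty":-20,"tz":0,"ax":0,"ay":0,"az":0,"grip":130},{"tx":-40,"ty":0,"tz":0,"ax":0,"ay":0,"az":0,"grip":130},{"tx":0,"ty":0,"tz":0,"ax":0,"ay":0,"az":0,"grip":130},{"tx":0,"ty":0,"tz":0,"ax":0,"ay":0,"az":0,"grip":130}]'

```text
t: 18.6
tool_pos: [0.4054, -0.3969, 0.2358]
orientation: [-2.23, -2.213, -0.0]
force: [-0.3, 0.2, -0.1]
opening: 0.0455
```

```bash
python3 - <<'E'
from plant import robot
from h import *
for n in("scene","top"):
    c=robot.read_camera(n); pickle.dump(c,open(f"{n}12.pkl","wb"));cv2.imwrite(f"pics/{n}12.png",c["frame"])
    if n=="scene": crop(c,165,200,70,60,10,"pics/s12c.png")
    if n=="top":crop(c,430,200,60,60,10,"pics/t12c.png")
s=robot.read_state();print(s["tool_pos"],s["force"],s["opening"])
E
```

```text
[ 0.4060557  -0.39560485  0.23584401] [0.38805616 0.25371963 0.56940312] 0.045852047090313715
```

View pics/s12c.png

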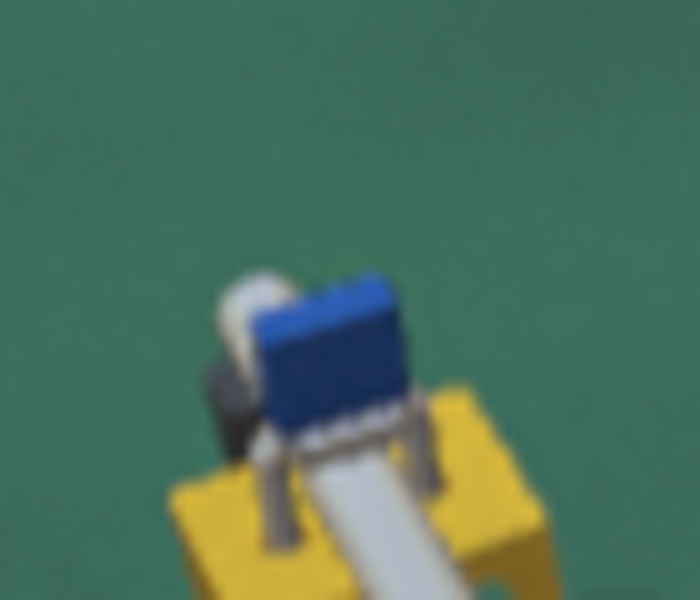

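View pics/t12c.png

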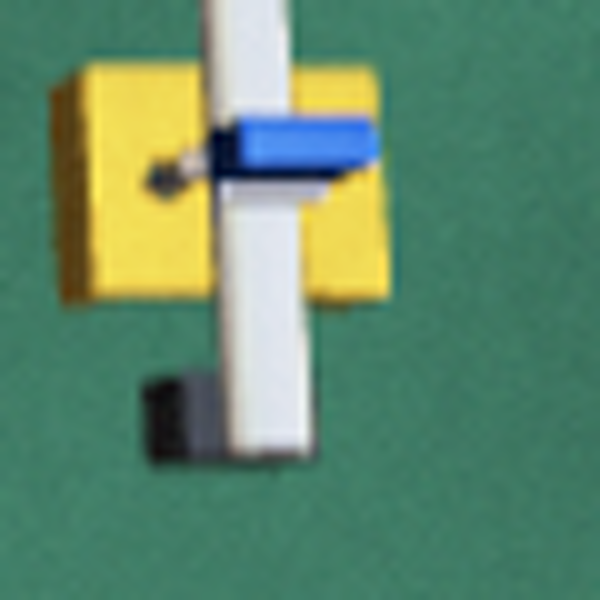

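View pics/top12.png

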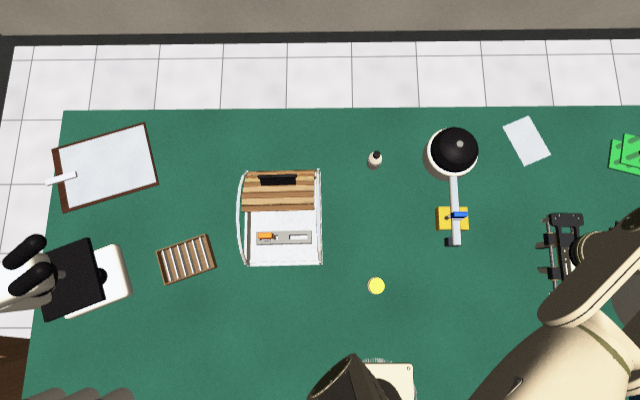

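View pics/scene12.png

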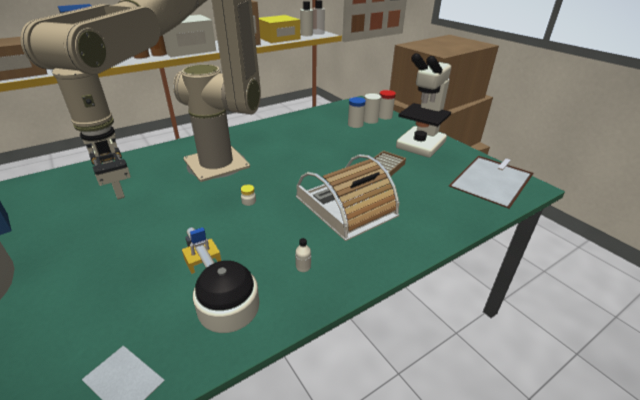

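```bash
python3 - <<'E'
from h import *
t=load("top12");s=load("scene12")
S=lambda a,b:(165+a/10-.45,200+b/10-.45);T=lambda a,b:(430+a/10-.45,200+b/10-.45)
for h in(.112,.116,.120):
  print(h,np.mean([at(t,*T(*a),h) for a in[(240,120),(380,118),(379,161),(241,165)]],0).round(4),np.mean([at(s,*S(*a),h) for a in[(252,315),(378,272),(400,296),(262,346)]],0).round(4))
E
```

```text
0.112 [ 0.5359 -0.2471  0.112 ] [ 0.5313 -0.2439  0.112 ]
0.116 [ 0.5353 -0.2456  0.116 ] [ 0.5363 -0.2449  0.116 ]
0.12 [ 0.5346 -0.2442  0.12  ] [ 0.5414 -0.2459  0.12  ]
```

```bash
python3 -c "
from plant import robot
print(robot.close_job())"
```

```text
the job is handed in; nothing more can be done
None
```

The job is handed in: the shutter is open and the blue U-bolt sits on the tie-down post, released, with the gripper clear. No verdict is reported, so this rests on my own checks.

- **Shutter:** My first push slid over the handle bar without moving it. The second, lower push opened the shutter to about 1.45 rad by my estimate, and the last pictures still show it open.
- **U-bolt fit:** I lifted the blue U-bolt out, checked it against the holes at three heights, and lowered it until I felt contact (force up about 6–8 N). In the last scene and top views the grip's top lines up at about 0.1155 m. Fully home is 0.116 m.
- **Sideways position:** It measures about 2–3 mm from my estimate of the home point, within the 6 mm allowed. Both legs appear in the holes.
- **Bystanders:** The orange U-bolt, bottle, jar and slide tray look unmoved in the last pictures.
- **Time:** About 19 s of the 59 s was used.

**Disagreement between cameras:** before the insertion, the scene camera put the leg tips about 3 mm off in x from where the wrist and top cameras put them. I followed the wrist and top cameras, and the legs went in without contact force.

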